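# Spot the taper: twist the arbor home, then drift it free

## Robot

A 7-joint arm with a two-finger parallel gripper is mounted at the origin on the work surface. World frame = base frame: x ahead of the robot, y to its left, z up, the work surface at z = 0. Lengths are in mm, angles in rad, forces in N, time in s.
With the tool pointing down it reaches from about 400 to 900 mm from the base axis. Payload 5.5 kg.
Tool frame: the origin (TCP) lies at the very end of the fingers, on their centre line; the grasp point (between the pads) lies 19 mm behind it (env.grasp_offset is the distance from the TCP to the grasp point, in mm); z points along the fingers, y is the line along which they close (so a half turn about z gives the same grasp; the last joint's range is limited). The gripper opens to 92 mm and grips with 3 to 60 N. Pads are 19 mm wide; open, the fingers measure 130 mm over their backs; the gripper's body (75 mm by 190 mm) begins 47 mm behind the grasp point.
Start: joints at [1.401, 0.501, -0.427, 1.55, 0.221, 1.138, -0.21], TCP at [272.652, -590.052, 196.029] pointing down, gripper open.
Joint ranges: [-2.88, 2.88], [-0.31, 2.03], [-1.54, 1.56], [0.2, 2.42], [-1.41, 4.55], [0.19, 2.02], [-2.57, 2.57]. Speed limits (rad/s): [2.57, 2.57, 3.14, 3.14, 3.14, 3.14, 3.14].

## Interface

Orientations are given as a unit quaternion [w, x, y, z].
In Python, from bench import env gives the robot as it stands. Calls block until the motion is done:
- env.move_to(position, orientation): joint-space move of the TCP to a pose.
- env.servo_line(position, ori=None, vel=150, stop_force=None): straight line of the TCP; ori=None keeps the orientation; vel is the mean speed in mm/s. With stop_force (N) it stops when the force on the tool has changed by that much, and returns True; else False.
- env.set_joints(angles): joint-space move.
- env.gripper_to(opening, grip_force=None): opening from 0.0 (shut) to 1.0 (fully open); grip_force is the grip in N (None keeps the last); returns when the fingers have stopped.
- env.dwell(seconds).
- env.ik(position, orientation): joint angles nearest the present ones, or None.
- env.snapshot(name): name is "scene" or "side" or "wrist"; returns a dict with "color" (384x512x3 uint8, red, green, blue), "camera_matrix" (3x3 intrinsics, pixels), "R" (3x3) and "t" (3): a world point X has camera coordinates R X + t. Camera axes: x right, y down, z forward; pixel columns grow to the right and rows downward; lengths in mm; the calibration is good to about 2 mm. The wrist camera is an equidistant fisheye: a pixel r from the principal point sees the ray r / f radians off the axis. A picture is of the moment at which its call begins. There is no depth.
A pose or a line that the arm cannot do raises env.IKError and nothing moves.
- env.close_job(): hands the job in; it is judged then, once.
Readings, each from a call of its own:
- env.current_time_s(): time.
- env.current_joints(): joint angles.
- env.current_joint_velocities(): joint speeds.
- env.current_joint_efforts(): joint torques, N m.
- env.current_ee_pos(): TCP position.
- env.current_tool_rot(): TCP orientation.
- env.current_wrist_force(): force on the tool from outside, world axes, zero at the start.
- env.current_ft_torque(): the same for the moment, N m.
- env.current_finger_gap(): opening from 0.0 (shut) to 1.0 (fully open).
- env.current_finger_force(): force on a finger pad.
Only numpy, scipy, OpenCV 4.12 (cv2) and the standard library are available. Lean on these libraries where they do the work, as an engineer would, in place of code of your own. Each camera call takes 0.05 s, during which the arm holds its last target. There are 200 camera calls.

## Task

Try the fit of the flat-headed steel arbor that stands in the steel sleeve with its tang still crosswise to the slot: turn it until its flats are in line with the drift and push it fully home, then let go. Then push the drift all the way through the slot by its head, so that the wedge lifts the arbor free, and leave it standing upright in the sleeve on the drift.

Things in the scene. Friction and masses are not known exactly. Their poses are not given: they have to be found in the camera images.
- arbor: Loose steel arbor, about 0.35 kg, upright in the sleeve. Origin on its axis under its 36 mm round collar (8 mm high); z up. Head with two flats, 8 to 42 mm above the origin, 14 mm thick (x), 30 mm wide (y): grip across x. Below: taper 64 mm long, 30 to 22 mm thick, then a tang 8 (x) by 18 (y) by 12 mm. At the start turned some 35 to 75 degrees counterclockwise (from above) from the sleeve.
- sleeve: Fixed steel sleeve, tapered bore. Origin on the bore's axis at the bench; z up. Mouth 100 mm up, 53 mm outside. Slot along y, 12 mm wide. Foot 84 (x) by 165 mm (y -112 to 53), 12 high. Collar starts 16 mm above the mouth, tang on the slot's edges; with arbor y along sleeve y (either way, 10 degrees) it goes down 12 mm, the last 9 gripped: push 3 to 15 N. Home: collar 4 mm above the mouth.
- drift (a joint): Travel of the drift, a 10 mm thick oiled steel wedge bar captive in the slot, sliding along sleeve +y: 0 = out, 0.056 m = fully driven; starts at 0 to 6 mm. From about 14 to 40 mm its ramp lifts the seated arbor 11 mm; beyond, the arbor stands on the bar's flat top. Takes 2 N alone, up to 20 N under the arbor; stays where left.
- drift_head (a point): Middle of the outer (-y) face of the drift's head, a steel plate 34 mm wide (x), 12 mm thick (y), 13 to 62 mm above the bench; axes as the sleeve's. The point is 40 mm above the bench and on the sleeve's -y side, 165 mm from its axis when the drift is out, 109 mm when fully driven. Push it along sleeve +y.
Not all that is in view belongs to the job. Leave any blue look-alike of the arbor alone.

How it is judged:
By the outcome, as a careful person would: the job done as asked, in the order asked, and still so for the second after the job is handed in, with the robot touching nothing.
It also fails if it takes over 48 s, if anything falls off the work surface, if the arm or the gripper's body presses on something with over 40 N, if the wrist force passes 120 N, or if a joint passes its speed limit or range.

## Working session

There is one attempt and no reset: what is moved stays moved. The work goes in short steps, each a Python script; the robot and the scene stay as the last script left them, time stands still between calls to the robot, and variables do not carry over. Pictures are saved under pics/ and viewed, at most 10 in all, crops included, and the job is handed in when it is done.

```bash
ls; mkdir -p pics
python3 - <<'E'
from bench import env
import cv2,numpy as np,pickle
D={}
for n in("scene","side","wrist"):
    s=env.snapshot(n);D[n]=s
    print(n,s["camera_matrix"].round(1).tolist(),s["R"].round(3).tolist(),s["t"].round(0).tolist())
pickle.dump(D,open("d0.pkl","wb"))
a=np.hstack([D["scene"]["color"],D["side"]["color"]])[:,:,::-1]
cv2.imwrite("pics/scene.png",cv2.resize(D["scene"]["color"][:,:,::-1],(800,600)))
cv2.imwrite("pics/side.png",cv2.resize(D["side"]["color"][:,:,::-1],(800,600)))
print(env.current_time_s(),env.current_tool_rot(),env.grasp_offset)
E
```

```text
pics
scene [[489.5, 0.0, 251.6], [0.0, 489.5, 189.2], [0.0, 0.0, 1.0]] [[-0.807, 0.591, 0.021], [0.38, 0.546, -0.747], [-0.453, -0.594, -0.665]] [449.0, -166.0, 1173.0]
side [[462.7, 0.0, 258.9], [0.0, 462.7, 191.1], [0.0, 0.0, 1.0]] [[-0.95, -0.313, -0.012], [-0.221, 0.698, -0.682], [0.222, -0.645, -0.732]] [519.0, 180.0, 779.0]
wrist [[297.3, 0.0, 255.9], [0.0, 297.3, 191.7], [0.0, 0.0, 1.0]] [[0.42, -0.907, -0.003], [-0.873, -0.405, 0.273], [-0.249, -0.112, -0.962]] [-648.0, -36.0, 390.0]
0.15 [-7.36435037e-04  9.76671368e-01  2.14738163e-01 -1.37584458e-04] 18.8
```

View pics/scene.png

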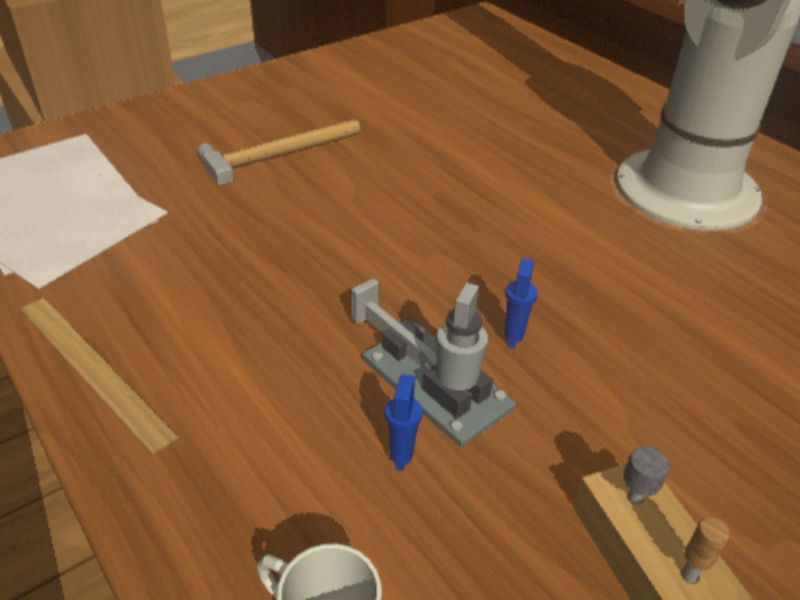

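View pics/side.png

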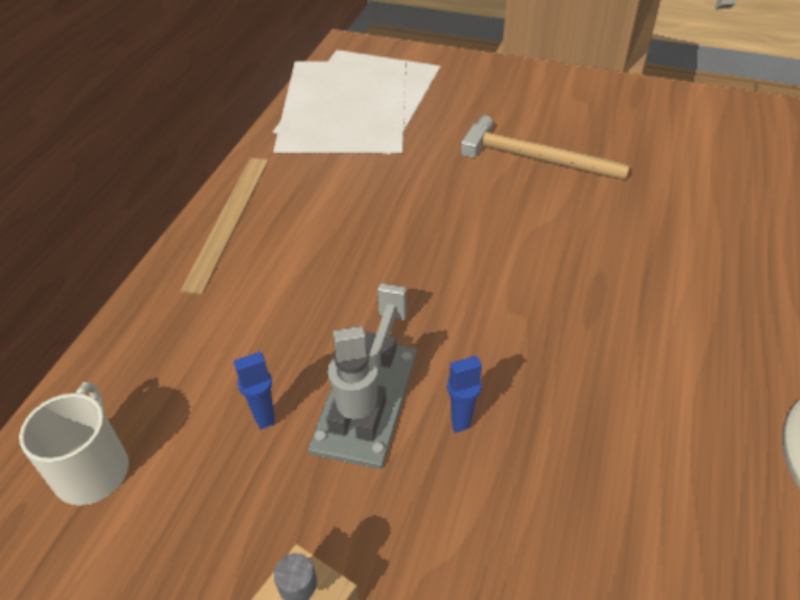

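The scene view shows the steel arbor in the sleeve at (465,305). The look-alikes are the blue ones at (520,295) and (403,415), plus the grey-topped tool at (645,470). I choose the steel arbor in the sleeve on the foot plate, with the drift head at (365,300). The side view shows the same arbor at (350,345) and the drift head at (392,300). Next is a close crop.

Run:
```python
import cv2,numpy as np,pickle
D=pickle.load(open("d0.pkl","rb"))
def crop(n,x,y,w,h,k): 
    c=cv2.resize(D[n]["color"][y:y+h,x:x+w,::-1],None,fx=k,fy=k,interpolation=cv2.INTER_CUBIC).copy()
    for i in range(0,w,20): cv2.putText(c,str(x+i),(i*k,8),0,.3,(0,255,255),1); cv2.line(c,(i*k,10),(i*k,14),(0,255,255),1)
    for i in range(0,h,20): cv2.putText(c,str(y+i),(0,i*k+4),0,.3,(0,255,255),1)
    return c
a=crop("scene",220,170,110,120,4);b=crop("side",195,175,75,125,4)
H=500;f=lambda i:cv2.copyMakeBorder(i,0,H-i.shape[0],0,10,0)
cv2.imwrite("pics/crop.png",np.hstack([f(a),f(b)]))
```

```text
(no output)
```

View pics/crop.png

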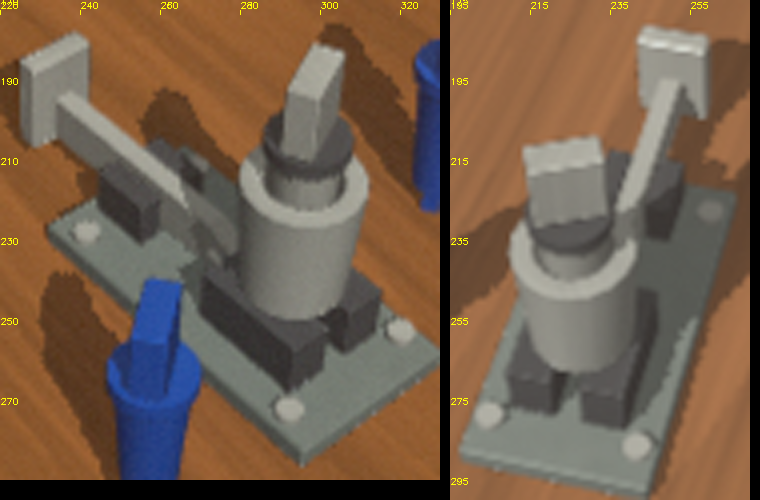

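The crop shows the steel arbor's top face at about (299.5,187) in the scene image and (223.7,213) in the side image. It also shows the foot corners and the drift head clearly. I'll cast rays onto planes from these.

```bash
cat > h.py <<'E'
import numpy as np,cv2
from scipy.spatial.transform import Rotation as Ro
def cast(s,px,z):
    K,R,t=s["camera_matrix"],s["R"],s["t"]
    d=R.T@np.linalg.solve(K,[px[0],px[1],1.]);c=-R.T@t
    return (c+d*(z-c[2])/d[2])[:2]
def quat(yaw):  # tool down, tool y axis (closing line) at world angle yaw
    y=np.array([np.cos(yaw),np.sin(yaw),0]);z=np.array([0,0,-1.]);x=np.cross(y,z)
    q=Ro.from_matrix(np.c_[x,y,z]).as_quat();return np.r_[q[3],q[:3]]
E
python3 - <<'E'
import pickle,numpy as np
from h import *
D=pickle.load(open("d0.pkl","rb"))
S=lambda x,y:(220+x/4,170+y/4); Q=lambda x,y:(195+(x-450)/4,175+y/4)
sc,si=D["scene"],D["side"]
c=lambda s,p,z:cast(s,p,z)
A=c(sc,S(46,230),12);B=c(sc,S(302,455),12);C=c(sc,S(440,355),12)
E=c(si,Q(462,450),12);F=c(si,Q(648,488),12);G=c(si,Q(735,193),12)
for n,v in zip("ABCEFG",(A,B,C,E,F,G)):print(n,v.round(1))
ang=lambda d:np.degrees(np.arctan2(d[1],d[0])).round(1)
for u,v in((A,B),(B,C),(E,F),(G,F)):print(np.linalg.norm(v-u).round(1),ang(v-u))
print("mouth",c(sc,S(303,184),100),c(si,Q(573.5,238.5),100))
print("head top",[c(sc,S(*p),158).round(1) for p in((316,42),(345,52),(320,92),(290,82))],[c(si,Q(*p),158).round(1) for p in((524,150),(600,138),(605,152),(530,170))])
print("drift outer top",[c(sc,S(*p),62).round(1) for p in((22,66),(73,33),(90,40),(40,75))],[c(si,Q(*p),62).round(1) for p in((642,27),(708,37),(706,52),(638,44))])
E
```

```text
A [614.7  17.3]
B [601.3 179.2]
C [519.9 172.9]
E [596.3 178.5]
F [514.9 171.4]
G [528.2   9.6]
162.4 94.7
81.6 -175.6
81.7 -175.0
162.4 94.7
mouth [564.46968271 124.95261208] [561.97246279 120.04034612]
head top [array([552. , 110.6]), array([546.7, 121.4]), array([569.4, 133.4]), array([575. , 122.6])] [array([575.8, 126.6]), array([550.1, 112.1]), array([545.8, 118.1]), array([569.8, 135.1])]
drift outer top [array([592.7, -33.4]), array([560.6, -39.1]), array([557.1, -30.6]), array([589.5, -23.7])] [array([589.3, -35.6]), array([557.1, -38.9]), array([554.9, -29.3]), array([587.4, -24.5])]
```

Sleeve axis is about (562,122.5), with +y at 94.7°. The drift has travelled about 5 mm. The arbor's wide direction is about 29.5°, which is 65° off the slot. I'll move above it and check from near.

Run:
```python
from bench import env
from h import *
import pickle
D=pickle.load(open("d0.pkl","rb"))
k=.64
print("blue",cast(D["scene"],(514*k,345*k),0),cast(D["scene"],(402*k,468*k),0),cast(D["side"],(265*k,426*k),0),cast(D["side"],(460*k,430*k),0))
for d in(119.5,-60.5):
    q=quat(np.radians(d));j=env.ik([562,122.5,240],q);print(d,None if j is None else np.round(j,2))
for d in(4.8,-175.2):
    j=env.ik([562,122.5,130],quat(np.radians(d)));print(d,None if j is None else np.round(j,2))
env.gripper_to(0.5,20)
env.move_to([562,122.5,240],quat(np.radians(-60.5)))
s=env.snapshot("wrist");pickle.dump(s,open("w1.pkl","wb"))
print(env.current_time_s(),env.current_joints(),env.current_ee_pos())
cv2.imwrite("pics/w1.png",cv2.resize(s["color"][:,:,::-1],(800,600),interpolation=cv2.INTER_CUBIC))
```

```text
blue [450.16333375  97.62212676] [664.10843545 161.34270351] [660.66059717 159.82213307] [448.33116005  97.24077715]
119.5 [ 0.64  0.63 -1.3   1.68  0.62  1.32  1.31]
-60.5 [ 0.64  0.64 -1.32  1.68  0.64  1.34 -1.84]
4.8 [ 0.47  0.62 -0.99  1.79  0.59  1.06 -0.66]
-175.2 [ 0.62  0.82 -1.3   1.79  0.85  1.23  2.29]
3.8083 [ 0.64556517  0.64350146 -1.31899471  1.67743281  0.64064596  1.33529219
 -1.8442441 ] [562.30934735 121.43776298 239.7731298 ]
```

View pics/w1.png

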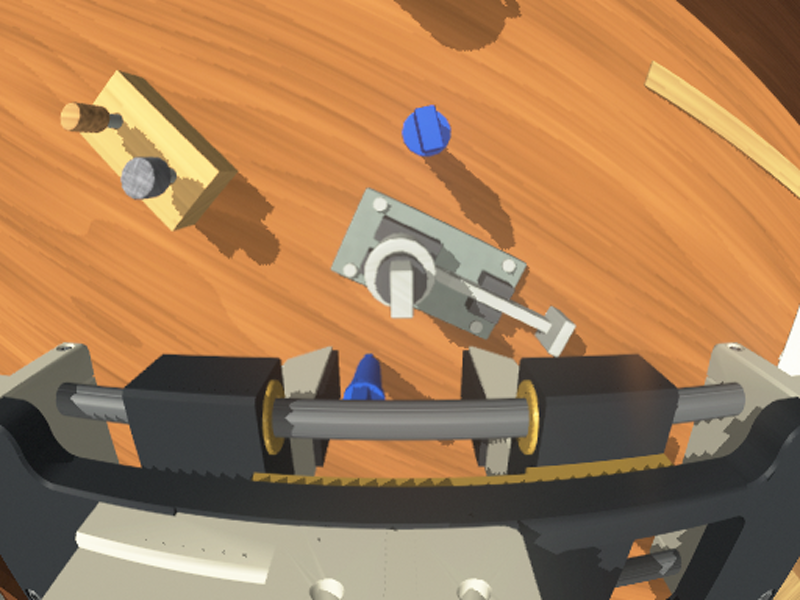

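The wrist view shows the arbor head at (401,290), with its flats vertical in the image and square to the closing line, between the fingers. The drift runs right and down to its head at (555,335). The blue ones at (428,130) and (365,380) are clear of the reach. I'll descend and grip.

Run:
```python
from bench import env
from h import *
import pickle
s=pickle.load(open("w1.pkl","rb"));K=s["camera_matrix"];R=s["R"]
def fe(px,z):
    u=(np.array(px)-K[:2,2]);r=np.hypot(*u);th=r/K[0,0]
    d=R.T@np.r_[u/r*np.sin(th),np.cos(th)];c=-R.T@s["t"];return (c+d*(z-c[2])/d[2])[:2].round(1)
print("mouth",fe((400*.64,272*.64),100),"top",fe((389*.64,317*.64),158),fe((412*.64,317*.64),158),fe((390*.64,258*.64),158),fe((411*.64,258*.64),158))
q=quat(np.radians(-60.5))
print(env.servo_line([562,122.5,129],q,vel=100,stop_force=8),env.current_ee_pos())
env.gripper_to(0.0,12)
print(env.current_finger_gap()*92,env.current_finger_force(),env.current_wrist_force(),env.current_ee_pos(),env.current_time_s())
s=env.snapshot("scene");cv2.imwrite("pics/g.png",cv2.resize(s["color"][150:300,210:360,::-1],(600,600),interpolation=cv2.INTER_CUBIC))
```

```text
mouth [562.  121.6] top [545.4 120. ] [552.3 107.7] [577.7 137.2] [583.8 126.4]
False [562.52452881 122.80243048 129.71217097]
0.6430945509240208 0.0 [ 0.95492604 -0.21511011 -0.36921521] [561.9887021  122.52425933 128.99403811] 5.9333
```

View pics/g.png

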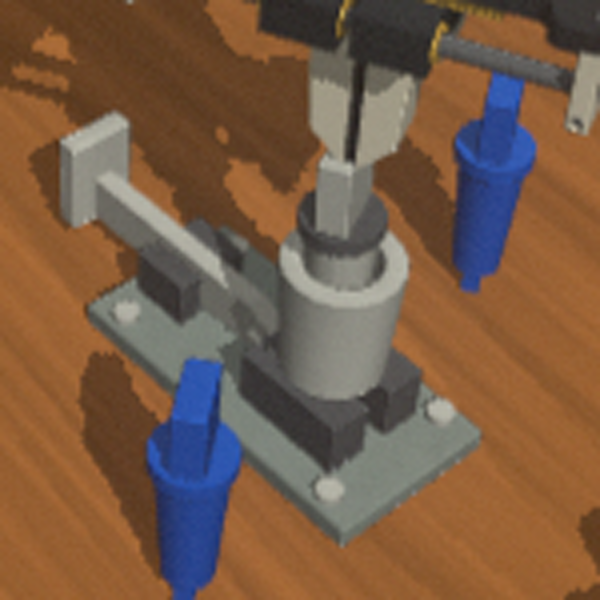

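The picture shows the fingers shut at (350,150) without the head between them, so the grasp missed. I'll locate the fingertips and compare them with the reported TCP.

Run:
```python
from bench import env
from h import *
s=env.snapshot("scene");t=env.snapshot("side")
p=env.current_ee_pos();print(p,env.current_tool_rot(),quat(np.radians(-60.5)),env.current_wrist_force())
for c in(s,t):
    for P in(p,p+[0,0,19],np.array([562,122.5,158]),np.array([562,122.5,100])):
        x=c["R"]@P+c["t"];u=c["camera_matrix"]@x;print((u[:2]/u[2]).round(1),end=' ')
    print()
im=lambda c,x,y:cv2.resize(c["color"][y:y+130,x:x+90,::-1],None,fx=4.4,fy=4.4,interpolation=cv2.INTER_CUBIC)
cv2.imwrite("pics/g2.png",np.hstack([im(s,250,120),im(t,180,150)]))
```

```text
[561.98429338 122.54850055 128.99538346] [-2.63209786e-05  9.67034471e-01  2.54645500e-01 -2.36530146e-06] [0.         0.96704594 0.25460195 0.        ] [ 0.52898095 -0.15928164  0.40140628]
[297.5 201.2] [298.5 192.1] [299.1 187.2] [295.9 214.5] 
[224.1 224.6] [223.3 216.8] [222.8 212.6] [225.3 235.8]
```

View pics/g2.png

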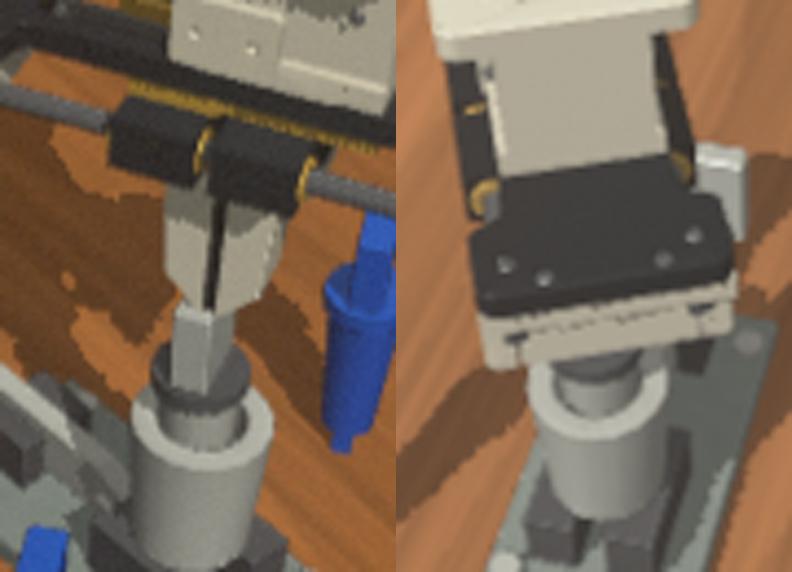

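Run:
```python
from bench import env
from h import *
import pickle
def proj(s,P):
    x=s["R"]@P+s["t"];r=np.hypot(x[0],x[1]);th=np.arctan2(r,x[2]);K=s["camera_matrix"]
    return (K[:2,2]+x[:2]/r*th*K[0,0])
w=pickle.load(open("w1.pkl","rb"))
p=np.array([562.3,121.4,239.8]);a=np.radians(-60.5);c=np.array([np.cos(a),np.sin(a),0])*23
for dz in(0,10,30):print("w1 tips",dz,(proj(w,p+c+[0,0,dz])/.64).round(),(proj(w,p-c+[0,0,dz])/.64).round())
s=env.snapshot("wrist");p=env.current_ee_pos()
print("now tcp",(proj(s,p)/.64).round(),"head top near/far",[(proj(s,np.array(P))/.64).round() for P in((548,116,158),(574,130,158))])
cv2.imwrite("pics/w2.png",cv2.resize(s["color"][:,:,::-1],(800,600),interpolation=cv2.INTER_CUBIC))
```

```text
w1 tips 0 [454. 341.] [348. 341.]
w1 tips 10 [456. 350.] [345. 350.]
w1 tips 30 [462. 370.] [339. 370.]
now tcp [401. 341.] head top near/far [array([398., 405.]), array([399., 334.])]
```

View pics/w2.png

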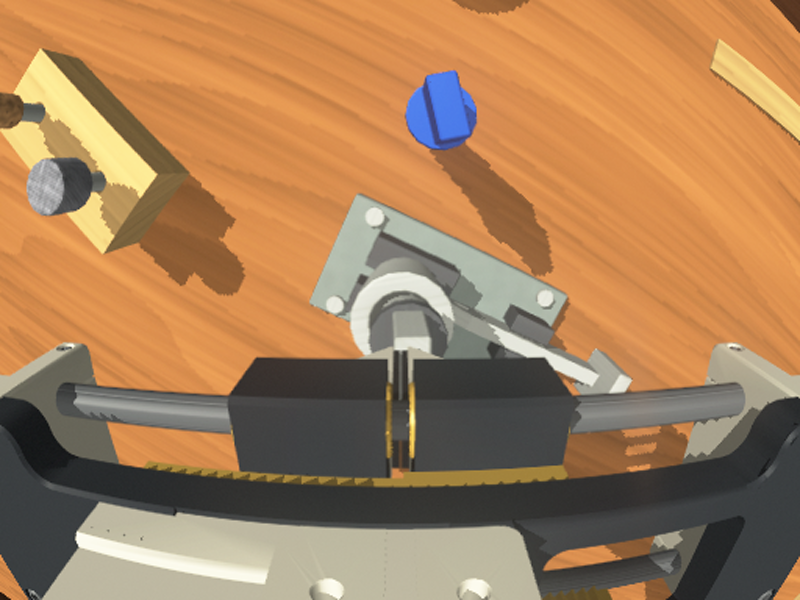

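The wrist view shows the shut fingertips at (400,350), over the head rather than beside it. Together with the scene view, this puts the real tips about 28 mm above the reported TCP. I'll open slightly and go down guarded.

Run:
```python
from bench import env
from h import *
env.gripper_to(0.32,12)
f0=env.current_wrist_force()
r=env.servo_line([562,122.5,101],vel=40,stop_force=5)
print(r,env.current_ee_pos(),env.current_wrist_force()-f0)
if not r:
    env.gripper_to(0.0,12)
    print(env.current_finger_gap()*92,env.current_finger_force(),env.current_wrist_force()-f0)
print(env.current_time_s())
s=env.snapshot("scene");t=env.snapshot("wrist")
cv2.imwrite("pics/g3.png",np.hstack([cv2.resize(s["color"][120:270,230:340,::-1],None,fx=4,fy=4),cv2.resize(t["color"][150:300,210:300,::-1],None,fx=4,fy=4)]))
```

```text
False [562.10450713 122.65771998 101.14236124] [ 0.72897771  0.23179726 -0.217732  ]
13.572362115864243 11.987777799367905 [ 0.52460969 -1.40968523 -0.6997533 ]
8.0667
```

View pics/g3.png

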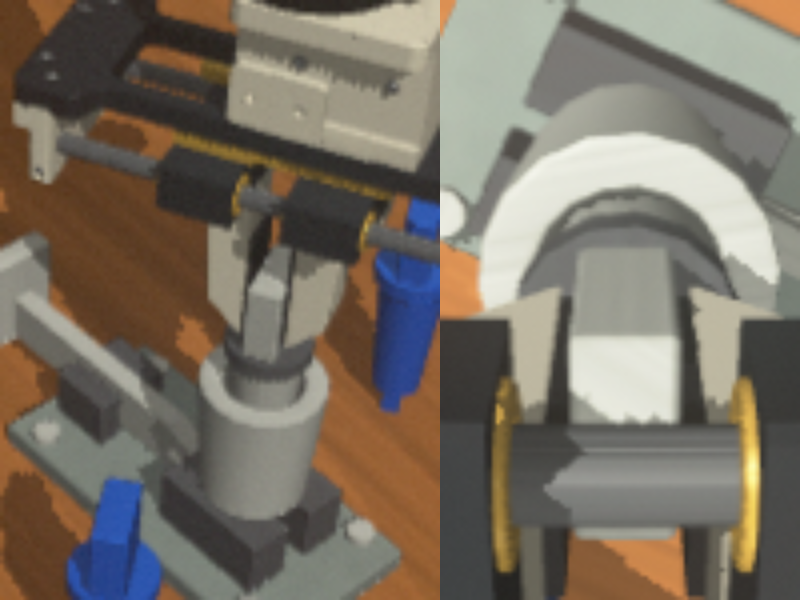

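The grip reads 13.6 mm across the flats, so the head is held; the picture shows it between the pads. The offset is about 28 mm. I'll turn it +65° in line with the slot and press it down.

Run:
```python
from bench import env
from h import *
env.gripper_to(0.0,35)
p=env.current_ee_pos();z0=p[2]
for d in np.linspace(-60.5,4.75,6)[1:]:
    env.servo_line([562,122.5,101],quat(np.radians(d)),vel=60)
print("turned",env.current_wrist_force(),env.current_finger_gap()*92,env.current_ee_pos(),env.current_time_s())
f0=env.current_wrist_force()
for z in(98,95,92,89,87):
    r=env.servo_line([562,122.5,z],vel=25,stop_force=25)
    print(r,env.current_ee_pos().round(1),(env.current_wrist_force()-f0).round(1),env.current_ft_torque().round(2))
    if r:break
print(env.current_time_s(),env.current_finger_gap()*92)
s=env.snapshot("scene");t=env.snapshot("wrist")
cv2.imwrite("pics/g4.png",np.hstack([cv2.resize(s["color"][120:270,230:340,::-1],None,fx=4,fy=4),cv2.resize(t["color"][150:300,210:300,::-1],None,fx=4,fy=4)]))
```

```text
turned [-0.19975917 -0.54756627 -4.13454275] 13.456568747991048 [561.71616575 122.33859418 100.6007875 ] 10.2583
False [561.9 122.4  97.8] [-0.7 -0.1 -0.4] [ 0.01 -0.2   0.02]
False [562.  122.5  94.8] [ 0.7  0.2 -0.9] [ 0.1  -0.2  -0.02]
False [562.  122.6  91.8] [ 1.3  1.4 -1.3] [ 0.17 -0.33  0.01]
False [562.1 122.8  89.3] [-0.9  0.9  2.6] [ 0.    0.01 -0.02]
False [562.4 123.   89.2] [-3.5 -1.2 17.1] [-0.58  0.92 -0.02]
11.575 13.634922766484983
```

View pics/g4.png

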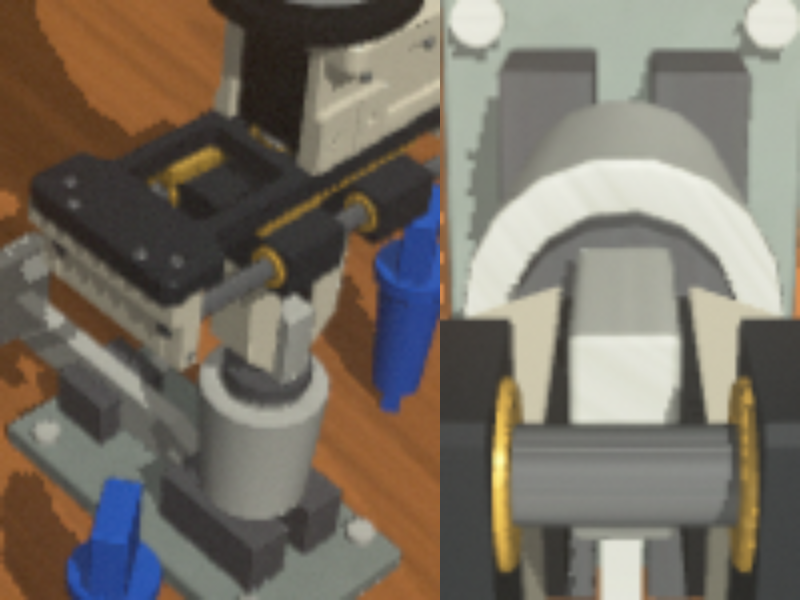

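The picture shows the flats in line with the slot and the collar down at the mouth. It went down 11.5 mm and then resisted with 17 N. I'll press further while held, let go, and press the top with closed fingers to be sure it is home.

Run:
```python
from bench import env
from h import *
r=env.servo_line([562,122.5,85],vel=15,stop_force=20)
print(r,env.current_ee_pos().round(2),env.current_wrist_force().round(1))
p=env.current_ee_pos()
env.servo_line([562,122.5,p[2]+.5],vel=20)
env.gripper_to(0.3,20)
print(env.current_ee_pos().round(2),env.current_wrist_force().round(1))
env.servo_line([562,122.5,130],vel=120)
env.gripper_to(0.0,20);env.dwell(.1)
f0=env.current_wrist_force()
env.servo_line([562,122.5,121.5],vel=60,stop_force=6)
for z in (119,116,113,110):
    r=env.servo_line([562,122.5,z],vel=15,stop_force=28)
    print(z,r,env.current_ee_pos().round(2),(env.current_wrist_force()-f0).round(1))
    if r:break
env.servo_line([562,122.5,150],vel=100)
print(env.current_time_s())
```

```text
False [562.7  123.44  89.  ] [-7.2 -3.9 24.8]
[561.98 122.46  89.46] [0.  0.  0.1]
119 False [562.   122.48 118.98] [-0.7  1.8 -0.7]
116 False [561.95 122.46 115.91] [-0.8  1.3 -0.9]
113 False [562.99 123.51 115.52] [-3.2  0.1 13.9]
110 False [564.16 124.27 115.26] [-6.5 -3.1 29.3]
16.2417
```

It stopped hard at 29 N with the top at about 146 mm, so it is home, and I have let go. Real tips are about 30 mm above the reading. Now I drive the drift.

Run:
```python
from bench import env
from h import *
a=np.radians(94.75);u=np.array([np.cos(a),np.sin(a)]);ax=np.array([562,122.5]);q=quat(np.radians(4.75))
P=lambda s,z:np.r_[ax+s*u,z]
S=lambda:(env.current_ee_pos()[:2]-ax)@u
env.servo_line(P(-200,150),q,vel=200)
print(env.servo_line(P(-200,7),q,vel=150,stop_force=8),env.current_ee_pos().round(1))
f0=env.current_wrist_force()
env.servo_line(P(-176,7),q,vel=80,stop_force=6)
for s in np.arange(-170,-108,4.):
    r=env.servo_line(P(s,7),q,vel=30,stop_force=35)
    print(s,r,S().round(1),(env.current_wrist_force()-f0).round(1))
    if r or -(env.current_wrist_force()-f0)@np.r_[u,0]>28:break
print(env.current_time_s())
```

```text
False [579.4 -76.5   8. ]
-170.0 False -169.8 [ 0.5  1.7 -0.3]
-166.0 False -165.9 [ 0.5 -0.1 -1.9]
-162.0 False -161.5 [-0.   0.4 -1.7]
-158.0 False -158.7 [ 0.4 -2.8  0.1]
-154.0 False -156.0 [-0.5 -5.2  0.4]
-150.0 False -151.8 [ 1.1 -6.4  0. ]
-146.0 False -147.4 [ 1.3 -4.5 -0.2]
-142.0 False -143.2 [ 1.8 -3.7  1. ]
-138.0 False -139.2 [ 1.3 -3.8 -0. ]
-134.0 False -135.1 [ 1.5 -3.9  0.2]
-130.0 False -129.5 [ 0.9 -1.  -1.6]
-126.0 False -125.0 [ 1.2 -0.5 -0.4]
-122.0 False -121.2 [0.6 0.6 0.2]
-118.0 False -121.1 [ 0.  -6.6  3. ]
-114.0 False -121.3 [ -0.9 -16.1   7.8]
-110.0 False -121.5 [ -2.4 -22.9  11.2]
23.5417
```

It stalled hard at -121 mm. I'll press a little more, back off and look.

Run:
```python
from bench import env
from h import *
import pickle
a=np.radians(94.75);u=np.array([np.cos(a),np.sin(a)]);ax=np.array([562,122.5]);q=quat(np.radians(4.75))
P=lambda s,z:np.r_[ax+s*u,z]
for s in(-106,-103):
    r=env.servo_line(P(s,7),q,vel=30,stop_force=34)
    print(s,r,((env.current_ee_pos()[:2]-ax)@u).round(2),env.current_wrist_force().round(1),env.current_ee_pos().round(1))
env.servo_line(P(-128,7),q,vel=60)
env.servo_line(P(-200,7),q,vel=150)
env.servo_line(P(-220,150),q,vel=200)
D={n:env.snapshot(n) for n in("scene","side")};pickle.dump(D,open("d1.pkl","wb"))
def crop(n,x,y,w,h,k=4): 
    c=cv2.resize(D[n]["color"][y:y+h,x:x+w,::-1],None,fx=k,fy=k,interpolation=cv2.INTER_CUBIC).copy()
    for i in range(0,w,20): cv2.putText(c,str(x+i),(i*k,8),0,.3,(0,255,255),1); cv2.line(c,(i*k,10),(i*k,14),(0,255,255),1)
    for i in range(0,h,20): cv2.putText(c,str(y+i),(0,i*k+4),0,.3,(0,255,255),1)
    return c
cv2.imwrite("pics/f.png",np.hstack([crop("scene",225,170,105,120),crop("side",195,180,80,120)]))
print(env.current_time_s())
```

```text
-106 False -121.73 [ -3.5 -33.1  16.3] [571.9   1.2   7.2]
-103 False -121.9 [ -4.6 -38.8  18.9] [571.8   1.    7.1]
26.25
```

View pics/f.png

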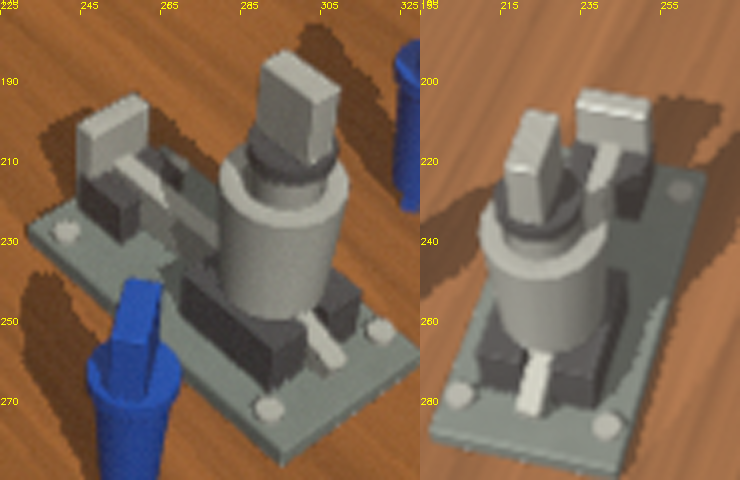

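The final picture shows the drift head close to its guide at scene (250,203), the bar out on the +y side at (305,254), and the arbor lifted and upright at (299,190) with its flats in line. I'll check the drift travel and arbor height by rays.

Run:
```python
from h import *
import pickle
D=pickle.load(open("d1.pkl","rb"));a=np.radians(94.75);u=np.array([np.cos(a),np.sin(a)])
S=lambda x,y:cast(D["scene"],(225+x/4,170+y/4),62);Q=lambda x,y:cast(D["side"],(195+(x-420)/4,180+y/4),62)
for p in(S(78,124),S(136,93),S(148,102),S(90,133),Q(583,90),Q(650,99),Q(650,112),Q(577,105)):print(p.round(1),((p-[562,122.5])@u).round(1))
for z in(146,157,158):print(z,cast(D["scene"],(225+301/4,170+76/4),z).round(1),cast(D["side"],(195+112/4,180+131/4),z).round(1))
```

```text
[586.8  17.3] -106.9
[553.9  15.7] -105.8
[553.1  23.5] -97.9
[585.9  25. ] -99.2
[584.2  18.5] -105.5
[553.1  14.4] -107.0
[550.5  21.8] -99.4
[583.7  27.9] -96.0
146 [553.6 117. ] [566.2 113.4]
157 [562.5 125.9] [562.1 121.9]
158 [563.3 126.7] [561.7 122.6]
```

```bash
python3 -c "
from bench import env
print(env.current_wrist_force(),env.close_job())"
```

```text
the job is handed in; nothing more can be done
[ 0.324834    0.16391545 -0.61798629] None
```

The job is handed in: I turned the arbor in line with the slot, pressed it home and released it, then drove the drift to its stop, leaving the arbor lifted about 11 mm and upright on the bar; the last reading, taken just before hand-in, was 26 s.

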